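# Load the resin curing cabinet and shut its door

## Robot

A 6-joint arm with a two-finger parallel gripper is mounted at the origin on the work surface. World frame = base frame: x ahead of the robot, y to its left, z up, the work surface at z = 0. Lengths are in mm, angles in rad, forces in N, time in s.
With the tool pointing down it reaches from about 350 to 775 mm from the base axis. Payload 7.3 kg.
Tool frame: the origin (TCP) lies at the centre of the arm's flange, where the gripper is bolted on; the fingertips stand 178 mm ahead of it and the grasp point (between the pads) lies 159 mm ahead of it; z points along the fingers, y is the line along which they close (so a half turn about z gives the same grasp; the last joint's range is limited). The gripper opens to 92 mm and grips with 3 to 60 N. Pads are 19 mm wide; open, the fingers measure 130 mm over their backs; the gripper's body (75 mm by 190 mm) begins 47 mm behind the grasp point.
Start: joints at [0.982, 0.342, 1.524, -0, 1.275, -0.146], TCP at [224.927, 474.379, 404.741] pointing down, gripper open.
Joint ranges: [-2.53, 2.53], [-0.77, 2.02], [0.04, 2.7], [-1, 4.14], [0.28, 2.66], [-3.11, 3.11]. Speed limits (rad/s): [2.57, 2.57, 3.14, 3.14, 3.14, 3.14].

## Interface

Orientations are given as [roll, pitch, yaw] about the fixed x, y, z axes, in that order (R = Rz(yaw) Ry(pitch) Rx(roll)).
In Python, from plant import * gives the robot as it stands. The module is installed in compiled form; this text tells all that it offers.
- The arm moves only by the shell command python3 -m inch 'ROWS'. ROWS is JSON, a list of rows, each a list of 5 numbers: the shift along the tool's x, y, z in m, then the turn about the tool's z in rad, then the opening, from 0 (shut) to 1 (fully open). In form: [[tx, ty, tz, spin, claw], ...]. A call has 1 to 8 rows; each row is the pose to reach, as a shift and turn from the pose commanded when the call began, along the tool's axes at that moment; what a row does not reach only later rows make up. A row lasts 1/12 s, in which the tool goes at most 41.7 mm and 7.16 degrees, less where a joint would pass 70% of its speed; a pose out of reach is approached as far as the arm can. A call with a gripper value outside its range is refused whole. The fingers move at their own pace and stop on an object; the grip force is fixed at half the most. Time passes only in rows, so rows that repeat a pose let the fingers close. It gives the time, the measured TCP pose, the force, the opening and the grip force at its end, in the units of the state.
- get_obs(): the state, without advancing time (a new reading comes with each control period).
- capture(name): name is "scene" or "top" or "wrist"; returns a dict with "color" (384x512x3 uint8, red, green, blue), "intrinsics" (3x3 intrinsics, pixels), "pose" (4x4, takes a point from camera to world coordinates). Camera axes: x right, y down, z forward; pixel columns grow to the right and rows downward; lengths in mm; the calibration is good to about 2 mm. A picture is of the moment at which its call begins. There is no depth.
- close_job(): hands the job in; it is judged then, once.
Trained networks look in a picture, given as the dict that the camera call returned (one of the last four; its "shot" number tells which), for a name from the list of things; names that differ only in an ending like _2 or _b are one class to them, and where a whole thing is asked for, a point or a joint stands for the part that bears it (a point fixed in the world has none). Each returns a list of dicts, best first, with "conf" (0 to 1); they miss things now and then, are a little off and sometimes report something else, mostly with a low value. They report only what shows in the picture. A call takes as long as a camera call. They do not tell look-alikes from the thing itself.
- look_for(picture, target): "rect" ([centre column, centre row, width, height] in pixels, round what is visible of it).
- trace(picture, target): "pixels" (384x512 bool, what is visible of it) and "rect" ([centre column, centre row, width, height] in pixels, round what is visible of it).
- tip_of(picture, target): "centre" ([column, row] in pixels: a listed point, or the origin of a listed thing).
The state is a dict: "time": time; "joint_positions": joint angles; "dq": joint speeds; "tau": joint torques, N m; "tool_pos": TCP position; "tcp_rot": TCP orientation; "contact_force": force on the tool from outside, world axes, zero at the start; "moment": the same for the moment, N m; "grip_width": finger opening in mm; "finger_force": force on a finger pad.
Only numpy, scipy, OpenCV 4.12 (cv2) and the standard library are available. Lean on these libraries where they do the work, as an engineer would, in place of code of your own. Each camera call takes 0.05 s, during which the arm holds its last target. There are 200 camera calls.

## Task

Lay both wooden carrier bars flat on the curing cabinet's drawn-out tray, side by side with their stones facing up, then slide the tray fully home. After that push the hinged door shut until it clicks past its spring catch and sits flush. Leave the hammer, the jar and the steel block where they are.

Things in the scene. Friction and masses are not known exactly. Their poses are not given: they have to be found in the camera images.
- cabinet: fixed white bench-top curing cabinet, 200 deep (x), 270 wide (y), 125 high (z), open front. Origin: centre of its underside on the bench; its x axis points from the open front to the back, so the front face is the plane x = -100; y to the robot's left; z up. Yaw varies.
- tray (a joint): slide of the tray, m: 0 = fully home in the cabinet, growing as it is drawn out along the cabinet's -x, at most 0.17; it starts well out and is slightly stiff (about 2 N)
- tray_in (a point): centre of the tray's floor, on its upper surface (22 above the bench), axes as the cabinet's; moves with the tray. The inner floor is 156 (x) by 204 (y). Side and rear walls rise 12 above the floor, 6 thick; the blue front panel is 8 thick, 216 wide and rises to 85 above the bench. The tray is 170 long overall.
- tray_front (a point): middle of the top edge of the blue front panel's outer face (85 above the bench), axes as the cabinet's; flush with the cabinet's front face when the tray is home. Push here towards the cabinet's +x.
- door (a joint): hinge of the door, rad: 0 = shut and flush, growing as it swings open towards the robot and to the left (upright hinge at the cabinet's left front edge), at most 2.0; it starts wide open. A sprung catch near the free edge resists (a few N at the edge) from about 0.06 to 0.02 rad, then snaps it to 0 and holds it.
- door_hinge (a point): on the door's upright hinge line, 125 above the bench (the door's top), at cabinet (-100, 130). Its axes turn with the door: -y runs along the door to its free edge, -x out of its outer face. The hinge line lies in the door's back face; the door is white with an amber window, 260 wide, 15 thick, from 3 to 125 above the bench
- door_edge (a point): top outer corner of the door's free edge (260 from the hinge line, on the outer face, 125 above the bench), axes as the hinge point's. A dark pull handle stands 26 off the outer face, 25 in from this edge, between 28 and 82 above the bench
- carrier_green: loose plywood carrier bar, 110 long (x), 34 wide (y), 24 high, with three green domed resin stones in brass bezels on top (to 31 high), 120 g. Origin: centre of its underside; x along its length, z up out of the stones' side.
- carrier_red: the same carrier bar with three red stones
- hammer: bystander: steel-headed hammer lying on the bench, about 250 long, pale wooden handle; origin under its middle
- jar: bystander: amber glass jar with a black cap, 64 across, 95 high; origin at the centre of its underside
- block: bystander: square steel bench block 80 by 80 by 25; origin at the centre of its underside
There are look-alikes about, which are no part of the job. What is shaped like the carrier_red but pink or purple is not meant.

How it is judged:
By the outcome, as a careful person would: the job done as asked, in the order asked, and still so for the second after the job is handed in, with the robot touching nothing.
It also fails if it takes over 72 s, if anything falls off the work surface, if the arm or the gripper's body presses on something with over 40 N, if the wrist force passes 120 N, or if a joint passes its speed limit or range.

## Working session

There is one attempt and no reset: what is moved stays moved. The work goes in short steps, Python scripts to look and compute and a shell command to move; the robot and the scene stay as the last step left them, time stands still between calls to the robot, and variables do not carry over. Pictures are saved under pics/ and viewed, at most 11 in all, crops included, and the job is handed in when it is done.

```bash
mkdir -p pics
cat > h.py <<'E'
from plant import *
import numpy as np, cv2
from scipy.spatial.transform import Rotation as Ro
def ray(p,uv,z):
    K=np.array(p["intrinsics"]);T=np.array(p["pose"])
    d=T[:3,:3]@np.linalg.inv(K)@np.array([uv[0],uv[1],1.]);o=T[:3,3]
    return o+d*(z-o[2])/d[2]
def proj(p,X):
    K=np.array(p["intrinsics"]);T=np.array(p["pose"])
    c=T[:3,:3].T@(np.array(X)-T[:3,3]);u=K@c;return u[:2]/u[2]
def save(p,n): cv2.imwrite(f"pics/{n}.png",p["color"][:,:,::-1])
def tool(): 
    o=get_obs();return np.array(o["tool_pos"]),Ro.from_euler("xyz",o["tcp_rot"]).as_matrix()
def go(gx,gy,gz,yaw_closing=None):
    "tool shift (m) to bring grasp point to world gx,gy,gz"
    t,R=tool();d=R.T@(np.array([gx,gy,gz])-(t+R[:,2]*159))/1000
    s=None
    if yaw_closing is not None:
        y=R[:,1];a=np.arctan2(y[1],y[0]);s=(yaw_closing-a+np.pi/2)%np.pi-np.pi/2
        s=-s # tool z down
    return d.round(4),s
E
python3 - <<'E'
from h import *
o=get_obs();print(o)
S=capture("scene");T=capture("top")
save(S,"s0");save(T,"t0")
cv2.imwrite("pics/both.png",np.hstack([S["color"],T["color"]])[:,:,::-1])
for n in ["tray_in","tray_front","door_hinge","door_edge","cabinet","carrier_green","carrier_red","hammer","jar","block"]:
  for P,k in((S,"s"),(T,"t")):
    for r in tip_of(P,n)[:4]:
        z={"tray_in":22,"tray_front":85,"door_hinge":125,"door_edge":125}.get(n,0)
        print(n,k,np.round(r["centre"],1),round(r["conf"],2),ray(P,r["centre"],z).round(1))
E
```

```text
{'time': 0.0, 'joint_positions': array([ 9.82018656e-01,  3.42731234e-01,  1.52504053e+00,  1.03762983e-05,
        1.27541975e+00, -1.46009527e-01]), 'dq': array([-0.00056969,  0.00083942, -0.00083395, -0.00065454,  0.00013628,
       -0.00066911]), 'tau': array([-9.40359168e-04, -4.31235158e+01, -2.44225538e+01,  7.18916254e-02,
        5.57947950e-02, -1.78237515e-04]), 'tool_pos': array([224.83484298, 474.26123303, 404.03212738]), 'tcp_rot': array([-3.14001225e+00, -2.42436951e-04,  2.69882129e+00]), 'contact_force': array([ 0.29782023,  0.28003571, -0.25226053]), 'moment': array([-0.01555875, -0.03177886,  0.02638442]), 'finger_force': 0.0, 'grip_width': 91.80447891552795}
tray_in s [234.4 164.6] 0.7 [ 446.2 -229.6   22. ]
tray_in s [304.  221.1] 0.66 [552.5 112.5  22. ]
tray_in s [312.4 189.6] 0.39 [411.5  80.6  22. ]
tray_in t [202.5 210.8] 0.66 [562.6 119.3  22. ]
tray_front s [309.9 192.2] 0.58 [477.5  92.6  85. ]
door_hinge s [342.1 230.4] 0.63 [596.7 247.4 125. ]
door_hinge t [155.3 194.7] 0.66 [598.5 246.7 125. ]
door_edge s [369.6 176.6] 0.95 [347.2 249.5 125. ]
door_edg
[... 425 characters left out ...]
_red s [191.8 227.2] 0.15 [ 749.3 -213.6    0. ]
carrier_red t [352.  261.6] 0.75 [ 410.6 -354.2    0. ]
carrier_red t [311.4 253.7] 0.66 [ 433.5 -226.3    0. ]
carrier_red t [275.5 264.6] 0.66 [ 397.7 -113.2    0. ]
hammer s [157.4 158.7] 0.56 [ 552.5 -520.5    0. ]
hammer s [236.3 165.6] 0.28 [ 429.8 -232.1    0. ]
hammer t [402.4 216.9] 0.92 [ 554.2 -516.8    0. ]
hammer t [207.3 212.3] 0.56 [560.  106.5   0. ]
jar s [191.1 226.1] 0.72 [ 746.8 -218.3    0. ]
jar t [308.6 156.7] 0.91 [ 746.  -217.8    0. ]
jar t [206.5 212.9] 0.27 [558.1 109.    0. ]
jar t [311.8 256.1] 0.23 [ 426.  -227.6    0. ]
block s [397.7 284.1] 0.62 [608.6 458.6   0. ]
block t [ 95.  197.5] 0.83 [602.6 469.3   0. ]
```

Run:
```python
import cv2,numpy as np
T=cv2.imread("pics/t0.png");S=cv2.imread("pics/s0.png")
a=cv2.resize(T[150:300,60:430],(800,324),interpolation=cv2.INTER_CUBIC)
b=cv2.resize(S[130:290,140:420],(480,274),interpolation=cv2.INTER_CUBIC)
c=np.zeros((600,800,3),np.uint8);c[:324]=a;c[326:600,:480]=b
cv2.imwrite("pics/v1.png",c)
```

```text
(no output)
```

View pics/v1.png

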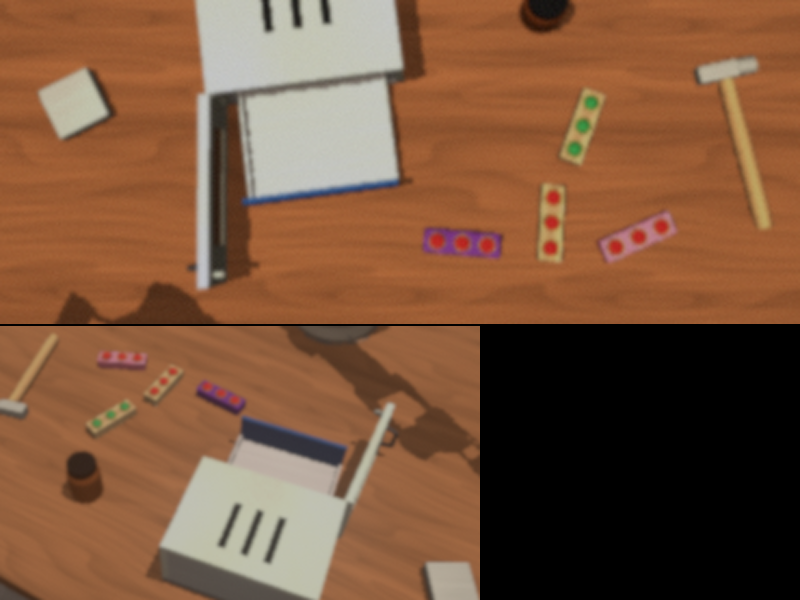

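The top view shows four bars that could be confused (native top-image pixels):
- purple with red stones at (275,264)
- plywood with red stones at (311,254)
- pink with red stones at (352,261)
- plywood with green stones at (327,210)

I choose plywood red at (311,254) and plywood green at (327,210). Next I measure their outlines and check the choice in a close crop.

```bash
cat >> h.py <<'E'
def bar(P,name,near):
    "centre & long-axis yaw of the bar whose mask centre is nearest to world xy `near`"
    best=None
    for r in trace(P,name):
        m=np.asarray(r["pixels"]).astype(np.uint8)
        if m.sum()<30: continue
        ys,xs=np.nonzero(m); q=np.array([ray(P,(u,v),20)[:2] for u,v in zip(xs,ys)])
        c=q.mean(0); d=np.hypot(*(c-near))
        if best is None or d<best[0]:
            w,V=np.linalg.eigh(np.cov(q.T)); (rc,sz,an)=cv2.minAreaRect(q.astype(np.float32))
            best=(d,c.round(1),np.array(rc).round(1),np.array(sz).round(0),round(np.degrees(np.arctan2(V[1,1],V[0,1]))%180,1),r["conf"])
    return best
E
python3 - <<'E'
from h import *
T=capture("top")
print(bar(T,"carrier_red",(433,-226)));print(bar(T,"carrier_green",(572,-275)))
h=cv2.cvtColor(T["color"],cv2.COLOR_RGB2HSV)
m=((h[...,0]>100)&(h[...,0]<125)&(h[...,1]>110)).astype(np.uint8)
n,l,st,c=cv2.connectedComponentsWithStats(m);i=1+st[1:,4].argmax();print(st[i],c[i])
ys,xs=np.nonzero(l==i);q=np.array([ray(T,(u,v),85)[:2] for u,v in zip(xs,ys)]).astype(np.float32)
print(cv2.minAreaRect(q),cv2.boxPoints(cv2.minAreaRect(q)).round(1))
for n in("cabinet","door"):
  for r in trace(T,n)[:1]:
    mm=np.asarray(r["pixels"]).astype(np.uint8);ys,xs=np.nonzero(mm)
    q=np.array([ray(T,(u,v),125)[:2] for u,v in zip(xs,ys)]).astype(np.float32)
    print(n,r["conf"],cv2.minAreaRect(q),cv2.boxPoints(cv2.minAreaRect(q)).round(1).tolist())
cv2.imwrite("pics/v2.png",cv2.resize(T["color"][185:285,255:385,::-1],(780,600),interpolation=cv2.INTER_CUBIC))
E
```

```text
(np.float64(8.23287285440664), array([ 437.8, -232.7]), array([ 438. , -232.6]), array([ 37., 109.]), np.float64(176.9), 0.77)
None
[173 234  71  10 101] [207.63366337 238.69306931]
((473.5425109863281, 92.65068817138672), (5.090348720550537, 210.41734313964844), 7.833701133728027) [[456.7 196.5]
 [485.4 -11.9]
 [490.4 -11.2]
 [461.7 197.2]]
cabinet 0.74 ((590.546630859375, 123.4710693359375), (477.4213562011719, 282.378662109375), 2.541961193084717) [[345.79998779296875, 253.89999389648438], [358.29998779296875, -28.200000762939453], [835.2999877929688, -7.0], [822.7999877929688, 275.1000061035156]]
door 0.81 ((475.2427978515625, 240.57162475585938), (257.24908447265625, 48.787078857421875), 2.298072338104248) [[345.70001220703125, 259.79998779296875], [347.70001220703125, 211.0], [604.7000122070312, 221.39999389648438], [602.7999877929688, 270.1000061035156]]
```

View pics/v2.png

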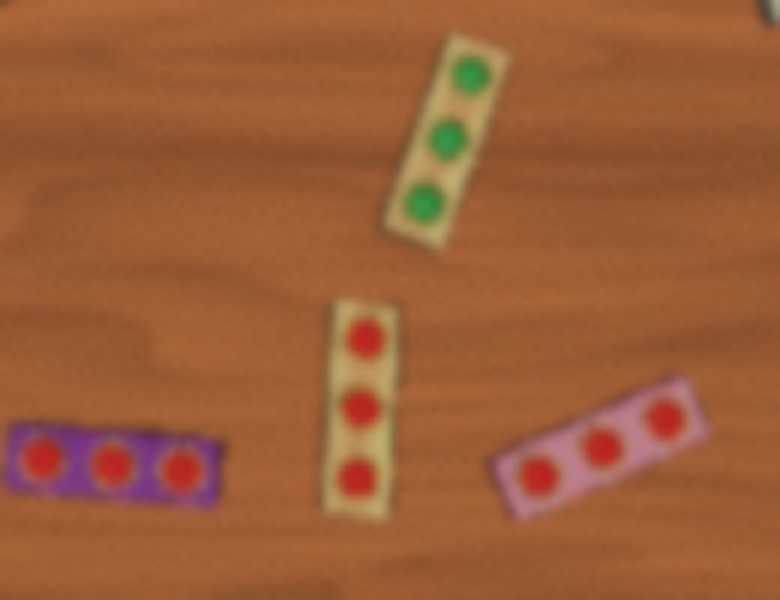

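The crop confirms it: natural plywood with red stones at crop (360,408) and with green stones at (447,140). The purple and pink bars are decoys. Next I work out the first move.

Run:
```python
from h import *
T=capture("top")
print(ray(T,(255+447/6,185+140/6),26))
t,R=tool();print(t,R.round(2))
print(go(430,150,160,np.radians(87)),go(438,-232.7,150,np.radians(87)))
```

```text
[ 575.72516877 -280.12777222   26.        ]
[224.95058766 474.36795383 404.75108836] [[-0.9   0.43  0.  ]
 [ 0.43  0.9   0.  ]
 [ 0.    0.   -1.  ]]
(array([-0.3243, -0.2052,  0.0857]), np.float64(-0.3904771174795023)) (array([-0.4955, -0.5476,  0.0957]), np.float64(-0.3904771174795023))
```

```bash
python3 -m inch '[[-0.324,-0.205,0.08,-0.39,1],[-0.324,-0.205,0.08,-0.39,1],[-0.324,-0.205,0.08,-0.39,1],[-0.324,-0.205,0.08,-0.39,1],[-0.324,-0.205,0.08,-0.39,1],[-0.324,-0.205,0.08,-0.39,1],[-0.4,-0.37,0.08,-0.39,1],[-0.4,-0.37,0.08,-0.39,1]]'
python3 - <<'E'
from h import *
print(go(438,-232.7,140,np.radians(87)))
E
```

```text
time: 2.07
tool_pos: [370.3, 195.8, 347.7]
tcp_rot: [3.142, 0.0, 3.089]
contact_force: [1.3, -0.2, -0.3]
grip_width: 91.6
finger_force: 0.0
(array([-0.0901, -0.4244,  0.0487]), np.float64(-0.0002744560535103968))
```

```bash
python3 -m inch '[[-0.09,-0.424,0.048,0,1],[-0.09,-0.424,0.048,0,1],[-0.09,-0.424,0.048,0,1],[-0.09,-0.424,0.048,0,1],[-0.09,-0.424,0.048,0,1],[-0.09,-0.424,0.048,0,1],[-0.09,-0.424,0.048,0,1],[-0.09,-0.424,0.048,0,1]]'; python3 -m inch '[[0,0,0,0,1],[-0.01,-0.02,0,0,1]]';  python3 - <<'E'
from h import *
print(go(438,-232.7,140,np.radians(87)))
W=capture("wrist");save(W,"w1");print(np.array(W["pose"]).round(2))
print(bar(W,"carrier_red",(438,-232.7)))
for r in tip_of(W,"carrier_red"):print(r["conf"],r["centre"],ray(W,r["centre"],0))
E
```

```text
time: 2.73
tool_pos: [421.2, -131.9, 311.4]
tcp_rot: [-3.141, 0.001, 3.088]
contact_force: [1.5, 0.5, -0.6]
grip_width: 91.6
finger_force: 0.0
time: 2.9
tool_pos: [429.2, -150.6, 310.8]
tcp_rot: [3.14, -0.003, 3.086]
contact_force: [-0.1, 0.5, -0.4]
grip_width: 91.8
finger_force: 0.0
(array([-0.0138, -0.0819,  0.0116]), np.float64(-0.003380277634629447))
[[ 6.0000e-02  9.6000e-01  2.7000e-01  3.5681e+02]
 [ 1.0000e+00 -6.0000e-02 -1.0000e-02 -1.4550e+02]
 [ 0.0000e+00  2.7000e-01 -9.6000e-01  2.9132e+02]
 [ 0.0000e+00  0.0000e+00  0.0000e+00  1.0000e+00]]
(np.float64(14.81015693168267), array([ 423.5, -229.7]), array([ 434.1, -231.6]), array([ 40., 112.]), np.float64(1.0), 0.77)
0.87 [64.9, 185.6] [ 414.97110954 -359.86310144    0.        ]
0.84 [301.2, 164.2] [ 406.23226433 -100.75176662    0.        ]
```

View pics/w1.png

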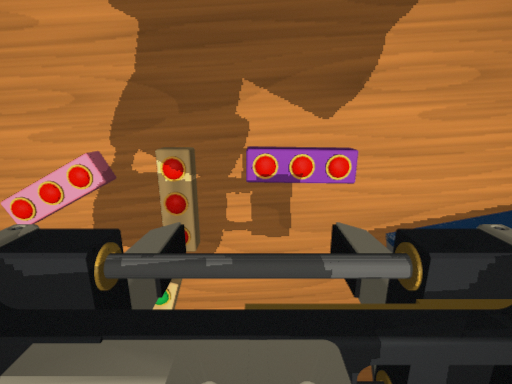

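The wrist view shows the plywood red bar with stones at (173,168) and (176,203), and its third stone half hidden at (181,237) behind the finger. Purple is at (302,166) and pink at (50,193).

Run:
```python
from h import *
W=capture("wrist")
for p in[(173.5,168.5),(176.5,203.5)]:print(ray(W,p,28))
print(ray(W,(158,150),24),ray(W,(192,150),24)) # bar near-edge corners
print(go(437,-231,75,np.radians(87)))
```

```text
[ 400.83970942 -230.60991458   28.        ]
[ 436.64512036 -232.5754369    28.        ]
[ 382.52428647 -244.42883226   24.        ] [ 384.38336376 -211.36093343   24.        ]
(array([-0.0113, -0.0808,  0.0771]), np.float64(-0.0012702506539066238))
```

```bash
python3 -m inch '[[-0.011,-0.082,0.03,0,1],[-0.011,-0.082,0.04,0,1],[-0.011,-0.082,0.05,0,1],[-0.011,-0.082,0.08,0,1],[-0.011,-0.082,0.11,0,1],[-0.011,-0.082,0.125,0,1],[-0.011,-0.082,0.128,0,1],[-0.011,-0.082,0.128,0,1]]'
python3 - <<'E'
from h import *
print(go(437,-232,24,np.radians(87)))
E
```

```text
time: 3.77
tool_pos: [436.9, -231.4, 182.8]
tcp_rot: [3.14, -0.002, 3.09]
contact_force: [0.8, 0.4, 0.4]
grip_width: 91.7
finger_force: 0.0
(array([-0.0005, -0.0009, -0.0002]), np.float64(0.0008461760374225413))
```

```bash
python3 -m inch '[[0,0,0,0,0.2],[0,0,0,0,0.2],[0,0,0,0,0.2],[0,0,0,0,0.2],[0,0,0,0,0.2],[0,0,0,0,0.2]]';python3 -m inch '[[0,0,-0.04,0,0.2],[0,0,-0.08,0,0.2],[0,0,-0.12,0,0.2],[0,0,-0.14,0,0.2],[0,0,-0.14,0,0.2]]'
python3 - <<'E'
from h import *
T=capture("top")
for n,z in(("tray_in",22),("tray_front",85),("door_hinge",125),("cabinet",0)):
  for r in tip_of(T,n)[:2]:print(n,round(r["conf"],2),ray(T,r["centre"],z).round(1))
print(go(540,75,164,np.radians(97.5)))
E
```

```text
time: 4.27
tool_pos: [437.1, -232.6, 183.8]
tcp_rot: [-3.141, 0.001, 3.089]
contact_force: [-0.8, 0.8, 0.2]
grip_width: 56.6
finger_force: 0.0
time: 4.68
tool_pos: [437.8, -233.2, 328.3]
tcp_rot: [-3.136, 0.008, 3.089]
contact_force: [0.9, 0.8, 0.0]
grip_width: 22.8
finger_force: 0.0
tray_in 0.77 [562.5 102.   22. ]
tray_front 0.79 [474.6  96.4  85. ]
door_hinge 0.59 [597.6 249.  125. ]
cabinet 0.7 [714.7 129.    0. ]
cabinet 0.36 [ 575.3 -283.8    0. ]
(array([-0.0874,  0.3121, -0.0008]), np.float64(-0.18375234175642108))
```

The fingers close at only about 70 mm/s, so I lifted before they gripped. I reopen, check that the bar is still in place, and go down again.

```bash
python3 -m inch '[[0,0,0.02,0,0.75],[0,0,0.04,0,0.75],[0,0,0.06,0,0.75],[0,0,0.07,0,0.75],[0,0,0.07,0,0.75],[0,0,0.07,0,0.75],[0,0,0.07,0,0.75],[0,0,0.07,0,0.75]]'
python3 - <<'E'
from h import *
W=capture("wrist");save(W,"w2");T=capture("top")
print(bar(T,"carrier_red",(433,-226)), bar(W,"carrier_red",(433,-226)))
print(go(437,-232,24,np.radians(87)))
print(tool()[0],get_obs()["grip_width"])
E
```

```text
time: 5.6
tool_pos: [437.3, -232.8, 254.2]
tcp_rot: [-3.141, 0.001, 3.089]
contact_force: [-0.2, 0.0, 0.2]
grip_width: 66.4
finger_force: 0.0
(np.float64(125.74214522326635), array([ 406.4, -103.1]), array([ 406.7, -104.8]), array([106.,  34.]), np.float64(84.6), 0.63) (np.float64(10.275922038147954), array([ 425.3, -232.8]), array([ 428., -233.]), array([34., 98.]), np.float64(176.5), 0.65)
(array([0.0004, 0.0008, 0.071 ]), np.float64(-0.00043474553492961476))
[ 437.07958204 -232.6536328   253.96179383] 68.93785622969781
```

View pics/w2.png

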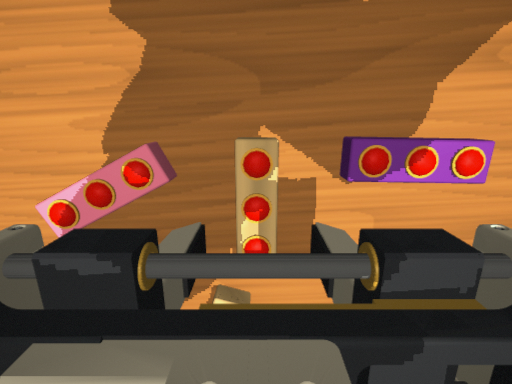

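The red bar stands undisturbed and centred between the fingers, with its stones at (257,163), (257,207) and (257,247). I go down and close with enough rows this time.

```bash
python3 -m inch '[[0,0,0.03,0,0.75],[0,0,0.06,0,0.75],[0,0,0.071,0,0.75],[0,0,0.071,0,0.2],[0,0,0.071,0,0.2],[0,0,0.071,0,0.2],[0,0,0.071,0,0.2],[0,0,0.071,0,0.2]]'; python3 -m inch '[[0,0,0,0,0.2],[0,0,0,0,0.2],[0,0,0,0,0.2],[0,0,0,0,0.2]]'
```

```text
time: 6.47
tool_pos: [437.3, -232.8, 183.5]
tcp_rot: [-3.14, 0.002, 3.089]
contact_force: [0.1, 0.1, -0.4]
grip_width: 40.2
finger_force: 0.0
time: 6.8
tool_pos: [437.3, -232.8, 183.2]
tcp_rot: [-3.141, 0.002, 3.089]
contact_force: [-1.0, 0.2, 6.1]
grip_width: 33.8
finger_force: 30.0
```

```bash
python3 -m inch '[[0,0,-0.04,0,0.2],[0,0,-0.08,0,0.2],[0,0,-0.12,0,0.2],[0,0,-0.12,0,0.2]]'
python3 - <<'E'
from h import *
print(go(551,64.5,144,np.radians(97.5)))
E
```

```text
time: 7.13
tool_pos: [438.5, -233.6, 309.3]
tcp_rot: [-3.135, 0.011, 3.089]
contact_force: [1.5, -1.0, -0.7]
grip_width: 34.0
finger_force: 30.0
(array([-0.0949,  0.3047,  0.0052]), np.float64(-0.18343226649338407))
```

```bash
python3 -m inch '[[-0.095,0.303,0,-0.183,0.2],[-0.095,0.303,0,-0.183,0.2],[-0.095,0.303,0,-0.183,0.2],[-0.095,0.303,0,-0.183,0.2],[-0.095,0.303,0,-0.183,0.2],[-0.095,0.303,0,-0.183,0.2],[-0.095,0.303,0,-0.183,0.2],[-0.095,0.303,0,-0.183,0.2]]';python3 -m inch '[[0,0,0,0,0.2],[0,0,0,0,0.2]]'
python3 - <<'E'
from h import *
print(go(551,64.5,144,np.radians(97.5)))
W=capture("wrist");save(W,"w3");T=capture("top")
for n,z in(("tray_in",22),("tray_front",85),("door_hinge",125)):
 for P in(W,T):
  for r in tip_of(P,n)[:2]:print(n,round(r["conf"],2),np.round(r["centre"]),ray(P,r["centre"],z).round(1))
E
```

```text
time: 7.8
tool_pos: [548.3, 68.6, 301.9]
tcp_rot: [3.141, 0.0, -3.009]
contact_force: [-0.2, -0.7, -2.0]
grip_width: 33.6
finger_force: 30.0
time: 7.97
tool_pos: [547.7, 66.3, 301.6]
tcp_rot: [3.142, -0.001, -3.008]
contact_force: [0.3, 0.1, -0.1]
grip_width: 33.8
finger_force: 30.0
(array([-0.0032, -0.0023, -0.0014]), np.float64(0.0024841176029837264))
tray_in 0.61 [298. 204.] [552.  108.8  22. ]
tray_in 0.77 [204. 213.] [556.  113.5  22. ]
tray_in 0.38 [154. 194.] [614.8 275.7  22. ]
tray_front 0.73 [310. 112.] [466.7  93.3  85. ]
tray_front 0.73 [210. 238.] [474.7  87.5  85. ]
door_hinge 0.81 [155. 195.] [597.3 248.4 125. ]
```

View pics/w3.png

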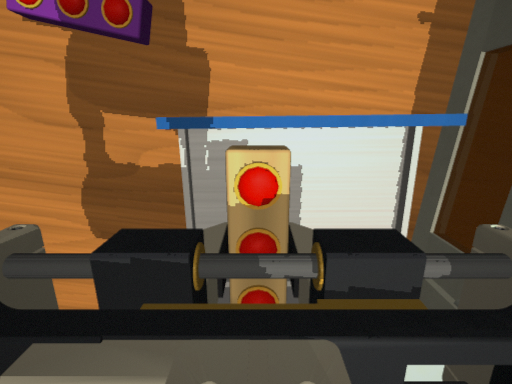

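The bar is held square over the tray. The blue panel's top edge runs from (158,122) to (466,119), and the side walls are at u≈188 and u≈408. I calculate the tray pose from those.

Run:
```python
from h import *
W=capture("wrist")
h=cv2.cvtColor(W["color"],cv2.COLOR_RGB2HSV)
m=((h[...,0]>100)&(h[...,0]<125)&(h[...,1]>150)&(h[...,2]>80)).astype(np.uint8)
n,l,st,c=cv2.connectedComponentsWithStats(m);i=1+st[1:,4].argmax();m=(l==i)
xs=np.nonzero(m.sum(0)>3)[0];out=[]
for u in xs:
    v=np.nonzero(m[:,u])[0];out.append(np.r_[ray(W,(u,v.min()),85)[:2],ray(W,(u,v.max()+1),85)[:2]])
out=np.array(out);print(out[[0,-1]].round(1),len(xs))
a=np.polyfit(out[:,1],out[:,0],1);print("yaw",np.degrees(np.arctan(-a[0])),np.median(np.hypot(out[:,0]-out[:,2],out[:,1]-out[:,3])))
c=(out[0]+out[-1])/2;print(c.round(1))
for p in((188,150),(194,220),(404,150),(400,210)):print(ray(W,p,30).round(1))
```

```text
[[484.4 -11.9 488.5 -11.8]
 [453.9 200.4 457.7 201.7]] 309
yaw 8.242290852833651 7.457734939986168
[469.1  94.2 473.1  95. ]
[512.   -4.3  30. ]
[580.    5.6  30. ]
[486.7 193.   30. ]
[544.  204.9  30. ]
```

```bash
python3 -m inch '[[0,-0.002,0.03,0,0.2],[0,-0.002,0.06,0,0.2],[0,-0.002,0.08,0,0.2],[0,-0.002,0.09,0,0.2],[0,-0.002,0.095,0,0.2],[0,-0.002,0.096,0,0.2],[0,-0.002,0.096,0,0.2]]'
```

```text
time: 9.0
tool_pos: [548.5, 62.9, 207.1]
tcp_rot: [-3.141, 0.001, -3.011]
contact_force: [0.6, -0.3, -0.6]
grip_width: 33.9
finger_force: 30.0
```

```bash
python3 -m inch '[[0,0,0.0015,0,0.2],[0,0,0.0015,0,0.6],[0,0,0.0015,0,0.6],[0,0,0.0015,0,0.6],[0,0,0.0015,0,0.6],[0,0,0.0015,0,0.6]]';  python3 -m inch '[[0,0,-0.03,0,0.6],[0,0,-0.07,0,0.6],[0,0,-0.11,0,0.75],[0,0,-0.14,0,0.75],[0,0,-0.14,0,0.75]]'
python3 - <<'E'
from h import *
W=capture("wrist");save(W,"w4")
print(bar(W,"carrier_red",(548,63)))
print(go(575.5,-280,120,np.radians(70)))
print(get_obs()["joint_positions"])
E
```

```text
time: 9.5
tool_pos: [548.2, 63.0, 205.2]
tcp_rot: [-3.142, 0.001, -3.011]
contact_force: [-0.3, 0.8, -1.2]
grip_width: 54.7
finger_force: 0.0
time: 9.92
tool_pos: [549.3, 63.0, 351.8]
tcp_rot: [-3.14, 0.012, -3.011]
contact_force: [1.9, 0.7, 0.8]
grip_width: 67.6
finger_force: 0.0
(np.float64(1.4433400977488482), array([549.3,  63.7]), array([551.9,  64.5]), array([119.,  38.]), np.float64(7.6), 0.98)
(array([ 0.0181, -0.3436,  0.0672]), np.float64(0.47932925487434885))
[-2.45200204e-02  4.42069558e-01  1.53964907e+00  1.03819210e-04
  1.15682778e+00 -1.72562194e+00]
```

```bash
python3 -m inch '[[0.005,-0.04,0,0.1,0.75],[0.018,-0.344,0.05,0.479,0.75],[0.018,-0.344,0.05,0.479,0.75],[0.018,-0.344,0.05,0.479,0.75],[0.018,-0.344,0.05,0.479,0.75],[0.018,-0.344,0.09,0.479,0.75],[0.018,-0.344,0.09,0.479,0.75],[0.018,-0.344,0.09,0.479,0.75]]';python3 -m inch '[[0.002,-0.04,0.03,0,0.75],[0.002,-0.04,0.03,0,0.75]]'
python3 - <<'E'
from h import *
W=capture("wrist");save(W,"w5")
t,R=tool();print(t)
print(bar(W,"carrier_green",(575.5,-280)))
print(go(575.5,-280,24,np.radians(70)))
E
```

```text
time: 10.68
tool_pos: [571.9, -256.4, 263.7]
tcp_rot: [3.141, -0.003, 2.793]
contact_force: [-0.0, 1.4, 1.1]
grip_width: 68.9
finger_force: 0.0
time: 10.85
tool_pos: [554.0, -295.5, 230.0]
tcp_rot: [3.141, -0.009, 2.789]
contact_force: [-0.2, 0.7, -0.4]
grip_width: 68.9
finger_force: 0.0
[ 554.16819609 -294.52642668  230.53782952]
(np.float64(12.218032462987916), array([ 564.3, -275. ]), array([ 574.3, -278.2]), array([ 35., 112.]), np.float64(159.9), 0.78)
(array([-0.016 ,  0.0185,  0.0496]), np.float64(-0.003109773493332968))
```

View pics/w5.png

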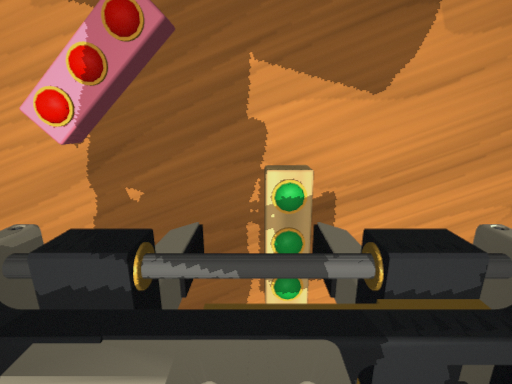

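The green bar stands upright in the wrist view at (288,240), square to the gripper but to the right of the finger middle at 258. I shift sideways, descend and close.

```bash
python3 -m inch '[[-0.016,0.019,0,0,0.75],[-0.016,0.019,0,0,0.75],[-0.016,0.019,0.025,0,0.75],[-0.016,0.019,0.045,0,0.75],[-0.016,0.019,0.0495,0,0.75],[-0.016,0.019,0.0495,0,0.75],[-0.016,0.019,0.0495,0,0.2],[-0.016,0.019,0.0495,0,0.2]]'; python3 -m inch '[[0,0,0,0,0.2],[0,0,0,0,0.2],[0,0,0,0,0.2],[0,0,0,0,0.2],[0,0,0,0,0.2],[0,0,0,0,0.2]]'
python3 - <<'E'
from h import *
print(go(575.5,-280,24,np.radians(70)))
E
```

```text
time: 11.62
tool_pos: [579.2, -279.0, 188.6]
tcp_rot: [-3.141, 0.002, 2.793]
contact_force: [0.9, -0.6, 0.3]
grip_width: 59.9
finger_force: 0.0
time: 12.12
tool_pos: [578.7, -279.4, 187.5]
tcp_rot: [-3.141, 0.001, 2.793]
contact_force: [-1.2, 0.8, 3.6]
grip_width: 33.5
finger_force: 30.0
(array([ 0.0029, -0.0017,  0.0045]), np.float64(0.00021429390967053763))
```

```bash
python3 -m inch '[[0,0,-0.04,0,0.2],[0,0,-0.08,0,0.2],[0,0,-0.12,0,0.2],[0,0,-0.125,0,0.2],[0,0,-0.125,0,0.2]]'
python3 - <<'E'
from h import *
print(tool()[0],go(541,132.3,153,np.radians(97.8)))
E
```

```text
time: 12.53
tool_pos: [579.1, -279.5, 315.4]
tcp_rot: [-3.14, 0.007, 2.793]
contact_force: [0.8, -1.1, -3.4]
grip_width: 33.7
finger_force: 30.0
[ 579.14491029 -279.47732965  315.39464015] (array([0.1776, 0.3742, 0.0018]), np.float64(-0.48491565457866503))
```

```bash
python3 -m inch '[[0.178,0.374,0,-0.485,0.2],[0.178,0.374,0,-0.485,0.2],[0.178,0.374,0,-0.485,0.2],[0.178,0.374,0,-0.485,0.2],[0.178,0.374,0,-0.485,0.2],[0.178,0.374,0,-0.485,0.2],[0.178,0.374,0,-0.485,0.2],[0.178,0.374,0,-0.485,0.2]]'
python3 - <<'E'
from h import *
print(tool()[0],go(541,132.3,153,np.radians(97.8)))
E
```

```text
time: 13.2
tool_pos: [545.7, 54.5, 309.9]
tcp_rot: [3.141, -0.004, -3.006]
contact_force: [-0.1, 0.3, -1.1]
grip_width: 33.9
finger_force: 30.0
[545.72746638  54.47190491 309.89229711] (array([-0.0064,  0.0776, -0.0021]), np.float64(-0.00029188761782061867))
```

```bash
python3 -m inch '[[-0.003,0.035,0,0,0.2],[-0.006,0.066,0,0,0.2],[-0.006,0.066,0,0,0.2],[-0.006,0.066,0,0,0.2]]'
python3 - <<'E'
from h import *
W=capture("wrist");save(W,"w6")
print(tool()[0],go(541,132.3,51,np.radians(97.8)))
E
```

```text
time: 13.53
tool_pos: [543.1, 120.4, 310.0]
tcp_rot: [3.141, -0.004, -3.002]
contact_force: [-0.0, -0.1, -1.4]
grip_width: 33.6
finger_force: 30.0
[543.37231174 119.13195232 310.26876352] (array([-0.0003,  0.0134,  0.1003]), np.float64(0.0017230758437623006))
```

View pics/w6.png

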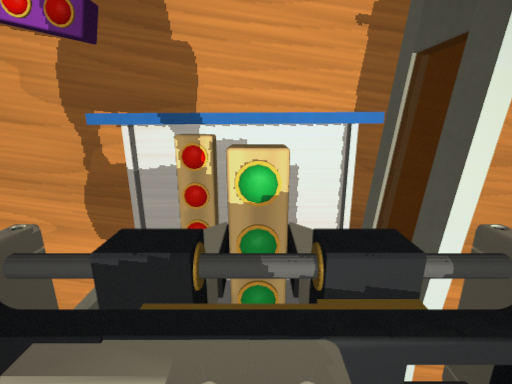

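The red bar lies flat in the tray at (196,190). I shift the green bar about 10 mm further left and lower it.

```bash
python3 -m inch '[[0,0.01,0,0,0.2],[0,0.01,0,0,0.2],[0,0.01,0.035,0,0.2],[0,0.01,0.07,0,0.2],[0,0.01,0.09,0,0.2],[0,0.01,0.098,0,0.2],[0,0.01,0.098,0,0.2],[0,0.01,0.098,0,0.2]]'
```

```text
time: 14.25
tool_pos: [543.0, 128.3, 214.6]
tcp_rot: [3.142, 0.001, -3.006]
contact_force: [0.1, -0.4, -0.8]
grip_width: 33.6
finger_force: 30.0
```

Target is TCP z ≈ 209.7. I lower 4.5 mm more and release with a small opening.

```bash
python3 -m inch '[[0,0,0.0045,0,0.2],[0,0,0.0045,0,0.2],[0,0,0.0045,0,0.5],[0,0,0.0045,0,0.5],[0,0,0.0045,0,0.5],[0,0,0.0045,0,0.5]]';  python3 -m inch '[[0,0,-0.03,0,0.5],[0,0,-0.07,0,0.5],[0,0,-0.11,0,0.0],[0,0,-0.13,0,0],[-0.01,0,-0.13,0,0],[-0.01,0,-0.13,0,0]]'
python3 - <<'E'
from h import *
W=capture("wrist");save(W,"w7")
print(bar(W,"carrier_red",(548,63)),bar(W,"carrier_green",(540,130)))
ex=np.array([np.cos(np.radians(8)),np.sin(np.radians(8))])
f=np.array([468.5,94.2])-45*ex
print(tool()[0],go(f[0],f[1],170,np.radians(98)))
E
```

```text
time: 14.75
tool_pos: [542.6, 128.8, 210.0]
tcp_rot: [3.142, 0.001, -3.005]
contact_force: [0.1, 0.2, -0.3]
grip_width: 45.6
finger_force: 0.0
time: 15.25
tool_pos: [553.4, 130.2, 341.7]
tcp_rot: [-3.141, 0.005, -3.005]
contact_force: [-0.1, 0.1, -0.0]
grip_width: 23.7
finger_force: 0.0
(np.float64(3.594257678568989), array([547.9,  59.4]), array([551.2,  60.3]), array([119.,  41.]), np.float64(7.0), 0.74) (np.float64(2.5698163191015744), array([542.5, 129.3]), array([545.3, 129.7]), array([119.,  37.]), np.float64(8.0), 0.94)
[551.87995266 130.02253894 338.49469234] (array([ 0.1321, -0.0243,  0.0098]), np.float64(-0.003370183828282247))
```

View pics/w7.png

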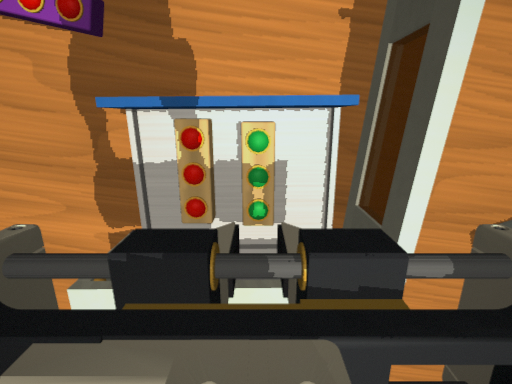

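Both bars lie flat side by side, red at (194,175) and green at (258,175). Next I move in front of the panel and push.

```bash
python3 -m inch '[[0.04,-0.008,0,0,0],[0.08,-0.016,0,0,0],[0.12,-0.024,0,0,0],[0.134,-0.024,0,0,0],[0.134,-0.024,0.02,0,0],[0.134,-0.024,0.06,0,0],[0.134,-0.024,0.09,0,0],[0.134,-0.024,0.09,0,0]]'
python3 - <<'E'
from h import *
ex=np.array([np.cos(np.radians(8)),np.sin(np.radians(8))])
f=np.array([597.4,248.4])+130*np.array([ex[1],-ex[0]])
print(tool()[0],"front",f,go(f[0],f[1],89,np.radians(98)))
E
```

```text
time: 16.07
tool_pos: [420.2, 87.9, 244.7]
tcp_rot: [3.14, -0.011, -3.006]
contact_force: [-2.0, 0.6, 0.1]
grip_width: 0.4
finger_force: 0.0
[420.24235046  87.92343115 244.7074859 ] front [615.49250312 119.66515106] (array([-0.1995,  0.0048, -0.0056]), np.float64(-0.0036615099290229214))
```

```bash
python3 -m inch '[[-0.02,0,-0.003,0,0],[-0.03,0,-0.003,0,0],[-0.036,0,-0.003,0,0],[-0.042,0.001,-0.003,0,0],[-0.05,0.001,-0.003,0,0],[-0.058,0.001,-0.003,0,0],[-0.067,0.001,-0.003,0,0],[-0.076,0.001,-0.003,0,0]]'; python3 -m inch '[[-0.01,0,0,0,0],[-0.02,0,0,0,0],[-0.03,0.001,0,0,0],[-0.04,0.001,0,0,0],[-0.05,0.001,0,0,0],[-0.06,0.002,0,0,0],[-0.07,0.002,0,0,0],[-0.08,0.002,0,0,0]]'
```

```text
time: 16.73
tool_pos: [498.7, 99.7, 252.6]
tcp_rot: [3.141, -0.0, -3.005]
contact_force: [-2.4, 1.4, 1.3]
grip_width: 0.4
finger_force: 1.2
time: 17.4
tool_pos: [577.9, 112.3, 252.3]
tcp_rot: [-3.142, -0.0, -3.005]
contact_force: [-2.7, -0.2, 0.2]
grip_width: 0.4
finger_force: 1.2
```

```bash
python3 -m inch '[[-0.006,0,0,0,0],[-0.012,0,0,0,0],[-0.018,0,0,0,0],[-0.022,0,0,0,0],[-0.024,0,0,0,0],[-0.026,0,0,0,0]]'; python3 -m inch '[[-0.001,0,0,0,0],[-0.002,0,0,0,0],[-0.003,0,0,0,0],[-0.004,0,0,0,0]]'
```

```text
time: 17.9
tool_pos: [602.9, 115.9, 252.4]
tcp_rot: [3.141, -0.0, -3.005]
contact_force: [-2.0, 0.2, -0.1]
grip_width: 0.7
finger_force: 1.1
time: 18.23
tool_pos: [606.7, 116.4, 252.4]
tcp_rot: [3.141, -0.0, -3.005]
contact_force: [-2.9, 1.3, -0.9]
grip_width: 0.3
finger_force: 1.0
```

```bash
python3 -m inch '[[-0.001,0,0,0,0],[-0.002,0,0,0,0],[-0.003,0,0,0,0],[-0.003,0,0,0,0]]';  python3 -m inch '[[-0.001,0,0,0,0],[-0.002,0,0,0,0],[-0.003,0,0,0,0],[-0.003,0,0,0,0]]'
```

```text
time: 18.57
tool_pos: [609.1, 116.7, 252.4]
tcp_rot: [3.141, -0.003, -3.005]
contact_force: [-6.6, -0.5, 2.8]
grip_width: -0.0
finger_force: 3.5
time: 18.9
tool_pos: [610.2, 116.9, 252.4]
tcp_rot: [-3.142, -0.01, -3.005]
contact_force: [-19.8, -2.8, 10.2]
grip_width: 0.5
finger_force: 9.9
```

The force has risen to 20 N with no more travel, so the tray is at its stop. I back off, rise and check with a picture.

```bash
python3 -m inch '[[0.01,0,0,0,0],[0.04,0,0,0,0],[0.07,0,-0.02,0,0],[0.1,0,-0.05,0,0],[0.13,0,-0.08,0,0],[0.15,0,-0.1,0,0],[0.15,0,-0.1,0,0]]'
python3 - <<'E'
from h import *
W=capture("wrist");T=capture("top");save(T,"t2")
o=np.zeros((600,800,3),np.uint8);o[:,:]=0
o[:384,:512]=W["color"][:,:,::-1];o[384:600,:540]=cv2.resize(T["color"][150:290,60:410,::-1],(540,216),interpolation=cv2.INTER_CUBIC)
cv2.imwrite("pics/v8.png",o)
for n,z in(("tray_front",85),("door_hinge",125),("door_edge",125)):
 for P in(W,T):
  for r in tip_of(P,n)[:2]:print(n,round(r["conf"],2),np.round(r["centre"]),ray(P,r["centre"],z).round(1))
print(tool()[0])
E
```

```text
time: 19.48
tool_pos: [462.3, 96.6, 357.1]
tcp_rot: [-3.141, 0.008, -3.005]
contact_force: [1.2, -0.2, 0.4]
grip_width: 0.5
finger_force: 0.0
tray_front 0.7 [201. 190.] [618.7 118.   85. ]
door_hinge 0.56 [156. 192.] [607.1 245.5 125. ]
door_edge 0.94 [492.  78.] [341.7 250.7 125. ]
door_edge 0.78 [152. 285.] [338.5 244.2 125. ]
[464.70887175  96.77321495 351.31374312]
```

View pics/v8.png

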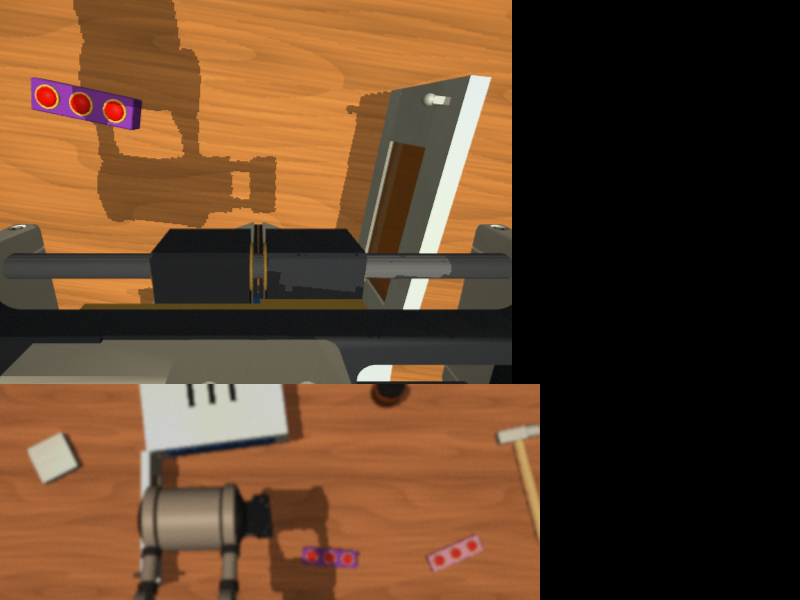

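The tray is home: the blue panel sits flush in the cabinet front at lower-image (220,447). The wrist view shows the door's outer top corner at (490,78). I plan the door arc.

```bash
cat > arc.py <<'E'
from h import *
H=np.array([598.5,248.]);Y=8
def pt(th,r,c):
    a=np.radians(278-th);d=np.array([np.cos(a),np.sin(a)]);n=np.array([np.cos(a-np.pi/2),np.sin(a-np.pi/2)])
    return H+r*d+(15+c)*n
E
python3 - <<'E'
from arc import *
p=pt(95,195,50);print(p,go(p[0],p[1],190),go(p[0],p[1],117))
E
```

```text
[400.36540357 302.70540829] (array([0.0355, 0.2127, 0.0024]), None) (array([0.0354, 0.2127, 0.0754]), None)
```

```bash
python3 -m inch '[[0.036,0.214,0,0,0],[0.036,0.214,0,0,0],[0.036,0.214,0,0,0],[0.036,0.214,0,0,0],[0.036,0.214,0,0,0],[0.036,0.214,0,0,0],[0.036,0.214,0.04,0,0],[0.036,0.214,0.076,0,0]]'; python3 -m inch '[[0,0,0,0,0],[0,0,0,0,0]]'
python3 - <<'E'
from arc import *
print(tool()[0])
for th,c in((95,25),(87,22),(79,22),(71,22),(63,22),(55,22),(47,20),(39,18)):
    p=pt(th,195,c);print(th,p.round(),go(p[0],p[1],117)[0])
E
```

```text
time: 20.55
tool_pos: [399.6, 305.2, 276.1]
tcp_rot: [3.14, 0.004, -3.003]
contact_force: [0.0, 0.7, -0.6]
grip_width: 0.7
finger_force: 0.0
time: 20.72
tool_pos: [399.4, 303.6, 275.1]
tcp_rot: [-3.14, -0.005, -3.005]
contact_force: [-0.3, -0.1, 0.9]
grip_width: 0.4
finger_force: 0.0
[399.36898044 303.56539884 275.09364604]
95 [402. 278.] [ 0.0005 -0.0256 -0.0009]
87 [400. 247.] [ 0.0063 -0.0557 -0.0008]
79 [402. 219.] [ 0.008  -0.0834 -0.0007]
71 [408. 192.] [ 0.0058 -0.111  -0.0007]
63 [418. 166.] [-0.0002 -0.138  -0.0006]
55 [431. 142.] [-0.0098 -0.1639 -0.0006]
47 [449. 118.] [-0.0244 -0.1898 -0.0007]
39 [470.  98.] [-0.0426 -0.2131 -0.0007]
```

```bash
python3 -m inch '[[0,-0.014,0,0,0],[0,-0.026,0,0,0],[0.003,-0.04,0,0,0],[0.006,-0.055,0,0,0],[0.007,-0.069,0,0,0],[0.008,-0.083,0,0,0],[0.007,-0.097,0,0,0],[0.006,-0.111,0,0,0]]'; python3 -m inch '[[-0.003,-0.013,0,0,0],[-0.006,-0.027,0,0,0],[-0.011,-0.04,0,0,0],[-0.016,-0.053,0,0,0],[-0.023,-0.066,0,0,0],[-0.03,-0.079,0,0,0],[-0.039,-0.09,0,0,0],[-0.048,-0.102,0,0,0]]'
python3 - <<'E'
from arc import *
T=capture("top")
for r in tip_of(T,"door_edge")[:2]:print(round(r["conf"],2),ray(T,r["centre"],125).round(1))
print(tool()[0])
for th,c in((39,18),(31,16),(24,14),(18,12),(12,10),(7,8),(3,8),(0,8)):
    p=pt(th,195,c);print(th,p.round(),go(p[0],p[1],117)[0])
E
```

```text
time: 21.38
tool_pos: [409.3, 191.9, 278.5]
tcp_rot: [3.141, 0.004, -3.006]
contact_force: [-0.1, 1.2, -0.5]
grip_width: 0.3
finger_force: 0.2
time: 22.05
tool_pos: [471.0, 97.4, 278.0]
tcp_rot: [-3.142, 0.003, -3.006]
contact_force: [-0.5, 0.8, 0.3]
grip_width: 0.4
finger_force: 0.2
0.71 [692.2 115.9 125. ]
[471.77373365  96.97015633 277.44939368]
39 [470.  98.] [0.0024 0.0012 0.0014]
31 [494.  81.] [-0.0191 -0.0191  0.0015]
24 [517.  69.] [-0.0404 -0.0341  0.0016]
18 [538.  61.] [-0.0603 -0.0448  0.0017]
12 [560.  55.] [-0.0813 -0.0531  0.0017]
7 [579.  53.] [-0.0998 -0.0582  0.0018]
3 [593.  52.] [-0.1132 -0.0609  0.0018]
0 [603.  52.] [-0.1234 -0.0623  0.0019]
```

```bash
python3 -m inch '[[-0.009,-0.01,0,0,0],[-0.019,-0.019,0,0,0],[-0.03,-0.027,0,0,0],[-0.04,-0.034,0,0,0],[-0.05,-0.04,0,0,0],[-0.06,-0.045,0,0,0],[-0.07,-0.049,0,0,0],[-0.08,-0.053,0,0,0]]'
python3 - <<'E'
from arc import *
S=capture("scene");T=capture("top")
for P in(S,T):
 for n in("door_edge","door_hinge"):
  for r in tip_of(P,n)[:2]:print(n,round(r["conf"],2),ray(P,r["centre"],125).round(1))
o=np.zeros((420,800,3),np.uint8)
o[:,:400]=cv2.resize(S["color"][140:308,220:380,::-1],(400,420));o[:,400:]=cv2.resize(T["color"][140:308,120:280,::-1],(400,420))
cv2.imwrite("pics/v9.png",o);print(tool()[0],get_obs()["contact_force"])
E
```

```text
time: 22.82
tool_pos: [557.0, 56.8, 276.4]
tcp_rot: [3.141, -0.001, -3.005]
contact_force: [-1.0, 0.6, -0.9]
grip_width: 0.4
finger_force: 0.2
door_edge 0.83 [553.9 -15.8 125. ]
door_hinge 0.91 [603.2 239.6 125. ]
door_hinge 0.55 [609.9 236.8 125. ]
[555.83826187  57.15218201 276.36287432] [-1.20502135  0.45830763 -0.23282881]
```

View pics/v9.png

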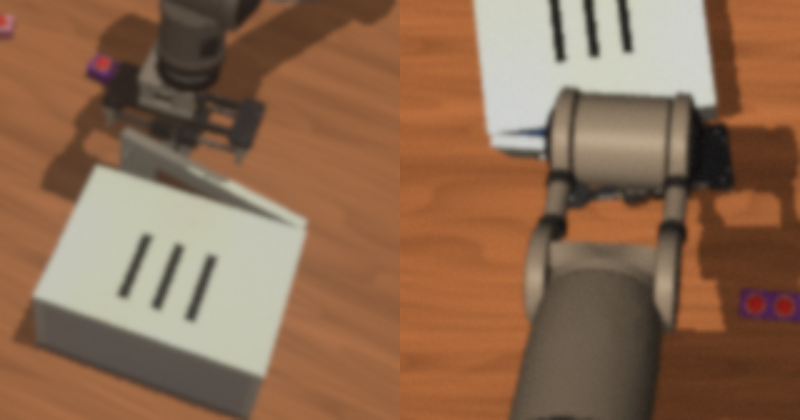

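The picture shows the door nearly shut, with its free edge at left-image (125,130) still standing off, and the gripper clear above it. I continue slowly through the catch.

```bash
python3 -m inch '[[-0.008,-0.003,0,0,0],[-0.016,-0.005,0,0,0],[-0.022,-0.006,0,0,0],[-0.028,-0.007,0,0,0],[-0.032,-0.007,0,0,0],[-0.036,-0.008,0,0,0],[-0.04,-0.008,0,0,0],[-0.042,-0.008,0,0,0]]'; python3 -m inch '[[-0.002,0,0,0,0],[-0.004,0,0,0,0],[-0.005,0,0,0,0],[-0.006,0,0,0,0]]'
```

```text
time: 23.78
tool_pos: [599.0, 54.5, 276.3]
tcp_rot: [-3.141, -0.002, -3.005]
contact_force: [-2.7, -2.0, 0.9]
grip_width: 0.4
finger_force: 1.4
time: 24.12
tool_pos: [603.7, 55.3, 276.3]
tcp_rot: [3.141, -0.006, -3.005]
contact_force: [-13.6, -3.9, 9.0]
grip_width: 0.4
finger_force: 7.2
```

```bash
python3 -m inch '[[-0.001,0,0,0,0],[-0.002,0,0,0,0],[-0.003,0,0,0,0],[-0.004,0,0,0,0],[-0.004,0,0,0,0]]'
```

```text
time: 24.53
tool_pos: [605.2, 55.5, 276.3]
tcp_rot: [3.141, -0.015, -3.004]
contact_force: [-26.0, -5.9, 16.9]
grip_width: 0.5
finger_force: 13.4
```

A stiff 26 N is far above the catch's few newtons, so the door is on its stop. I back off and verify.

```bash
python3 -m inch '[[0.01,0,0,0,0],[0.04,0,0,0,0],[0.08,0,-0.02,0,0],[0.12,0,-0.06,0,0],[0.16,0,-0.1,0,0],[0.18,0,-0.12,0,0],[0.18,0,-0.12,0,0],[0.18,0,-0.12,0,0]]'
python3 - <<'E'
from arc import *
S=capture("scene");W=capture("wrist");T=capture("top")
for P in(S,W,T):
 for n in("door_edge","door_hinge"):
  for r in tip_of(P,n)[:1]:print(n,round(r["conf"],2),ray(P,r["centre"],125).round(1))
for n in("hammer","jar","block"):
  for r in tip_of(T,n)[:1]:print(n,ray(T,r["centre"],0).round(1))
o=np.zeros((420,800,3),np.uint8)
o[:,:400]=cv2.resize(S["color"][140:308,220:380,::-1],(400,420));o[:,400:]=cv2.resize(T["color"][140:308,120:280,::-1],(400,420))
cv2.imwrite("pics/v10.png",o);print(tool()[0],get_obs()["contact_force"])
E
```

```text
time: 25.2
tool_pos: [429.2, 31.7, 400.1]
tcp_rot: [-3.14, 0.007, -3.005]
contact_force: [-0.1, -0.1, 0.7]
grip_width: 0.3
finger_force: 0.0
door_edge 0.81 [623.  -17.5 125. ]
door_hinge 0.76 [594.8 242.1 125. ]
door_edge 0.82 [619.5 -22.  125. ]
door_hinge 0.87 [605.9 245.8 125. ]
hammer [ 550.4 -514.8    0. ]
block [599.7 465.    0. ]
[430.87500251  31.64096023 396.06424199] [-0.08468926 -0.82430288 -0.35175002]
```

View pics/v10.png

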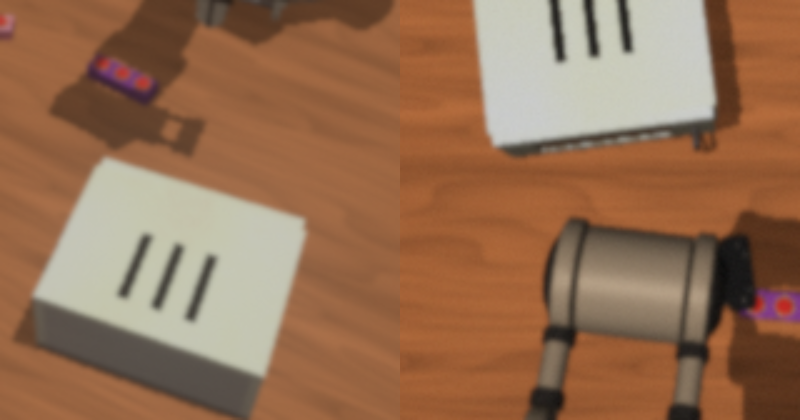

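The door sits flush: there is no gap at the front edge in either view, and the measured corner (≈620,−20) matches the shut position. The robot is clear, so I hand in.

```bash
python3 -c "
from plant import *
print(close_job())"
```

```text
the job is handed in; nothing more can be done
None
```

I laid both carriers flat side by side on the tray, slid the tray home, pushed the door past its catch until it sat flush, and handed the job in at about 25 s; I never touched the hammer, jar or block.

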